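# Turn the trivet onto its feet against the splash guard

## Robot

A 6-joint arm with a two-finger parallel gripper is mounted at the origin on the work surface. World frame = base frame: x ahead of the robot, y to its left, z up, the work surface at z = 0. Lengths are in m, angles in rad, forces in N, time in s.
With the tool pointing down it reaches from about 0.35 to 0.775 m from the base axis. Payload 5.5 kg.
Tool frame: the origin (TCP) lies between the finger pads; the fingertips stand 19 mm ahead of it and the grasp point (between the pads) is the TCP; z points along the fingers, y is the direction in which the jaws open and shut (so a half turn about z gives the same grasp; the last joint's range is limited). The gripper opens to 85 mm and grips with 20 to 120 N. Pads are 22 mm wide; open, the fingers measure 114 mm over their backs; the gripper's body (76 mm by 85 mm) begins 54 mm behind the grasp point. The pads swing forward as they close: fully open they stand 13 mm farther back than shut.
Start: joints at [0.967, 0.313, 0.046, 1.304, 0, 1.431], TCP at [0.257, 0.514, 0.25] pointing down, gripper open.
Joint ranges: [-2.76, 2.76], [-0.86, 1.69], [-1.03, 1.26], [-2.2, 2.34], [-1.47, 1.5], [-3.14, 3.14]. Speed limits (rad/s): [2.57, 2.57, 3.14, 3.14, 3.14, 3.14].

## Interface

Orientations are given as a unit quaternion [w, x, y, z].
In Python, from workcell import get_state, cams, workorder gives the robot as it stands.
- The arm moves only by the tool play_rows, never from a script. Its argument "series" is text: rows parted by semicolons, each of 7 numbers parted by spaces: the opening in per cent of the stroke, from 0 (shut) to 100 (fully open), then the shift along the tool's x, y, z in cm, then the turn, a rotation vector about the tool's x, y, z in degrees. A call has 1 to 12 rows; each row shifts and turns the commanded pose from where the row before left it, along the tool's axes as they then stand; what a row does not reach is not made up. A row lasts 1/8 s, in which the tool goes at most 62.5 mm and 10.7 degrees, less where a joint would pass 70% of its speed; a pose out of reach is approached as far as the arm can. A call with a gripper value outside its range is refused whole. The fingers move at their own pace and stop on an object; "newtons" is the grip in N (left out, the last holds). Time passes only in rows, so rows that do not move let the fingers close. It gives the time, the measured TCP pose, the force and the opening at its end, in the units of the state.
- get_state(): the state, without advancing time (a new reading comes with each control period).
- cams.read_camera(name): name is "scene" or "top" or "wrist"; returns the picture (420x560x3 uint8, red, green, blue); there is no depth.
- cams.get_calibration(name): a dict with "fx", "fy", "cx", "cy" (pixels), "rvec" (rotation vector, rad) and "tvec" (3), from world to camera coordinates, as OpenCV has them. Camera axes: x right, y down, z forward; pixel columns grow to the right and rows downward; lengths in m; the calibration is good to about 2 mm. A picture is of the moment at which its call begins: read the wrist's pose just before it. get_calibration takes no time and is no camera call; for the wrist camera it gives the pose at the moment of the call.
- workorder.hand_in(): hands the job in, once; it reports no verdict.
The state is a dict: "clock": time; "joint_pos": joint angles; "qvel": joint speeds; "tau": joint torques, N m; "tcp_pos": TCP position; "orientation": TCP orientation; "wrist_force": force on the tool from outside, world axes, zero at the start; "ft_torque": the same for the moment, N m; "finger_gap": finger opening in m.
Only numpy, scipy, OpenCV 4.12 (cv2) and the standard library are available. Lean on these libraries where they do the work, as an engineer would, in place of code of your own. Each camera call takes 0.05 s, during which the arm holds its last target.

## Task

The wooden trivet is lying upside down on the chopping block, feet in the air. Push it against the curved foot of the steel splash guard until it rides up and leans there steeply, then tip its raised edge back over so that it lies flat on its four feet on the block, leaving the crockery and other things where they are.

Things in the scene. Friction and masses are not known exactly. Their poses are not given: they have to be found in the camera images.
- block: fixed rubberwood chopping block, 500 (x) x 480 (y) x 40 mm, origin at the centre of its underside; its z points up, its y points square to the splash guard, towards the guard and the sink. Top face at z = 40 mm in its frame. Wood on wood friction about 0.6.
- guard_foot (a point): middle of the line where the splash guard's concave foot starts on the block's top face, 155 mm along the block's y from its centre. Guard: fixed smooth bent steel sheet (friction about 0.16), 270 mm long along the block's x. Its face, mm beyond this line / mm high: 12/6, 24/18, 34/35, 41/52, then straight and steep to its top edge.
- guard_top (a point): middle of the guard's rounded top edge, 91 mm above the block's top face and 54 mm beyond the foot line; the guard is about 10 mm thick there and only low brackets stand behind it, up to 90 mm beyond the foot line and under 75 mm high.
- trivet_mid (a point): centre of the slab of the loose dark wood trivet, about 0.25 kg, 130 (x) x 150 (y) x 16 mm. Four round button feet, 20 mm wide, 8 mm high, on one face at 45 (x) and 55 mm (y) from the centre; other face smooth. Own z points out of the feet's face: up at the start, down at the end. Own y points at the guard at the start, within about 16 degrees.
- trivet_feet (a point): on the trivet's axis, level with the ends of the feet, 16 mm from the slab's centre along the trivet's own z
- trivet: the trivet as a body; origin at the centre of its smooth face, axes as for trivet_mid
- guard: the splash guard as a body; origin at guard_foot, axes as the block's. A part pushed square against it by its rear edge, kept low, has its front edge ride up until it leans on the guard's top edge, rear edge near the foot line; it stays leaning when let go, at 55 to 58 degrees, its front 30 to 40 mm higher than the guard. Pulled too early, its lower edge slides.
- mortar: bystander: granite mortar, 130 mm across, 85 mm high, with a pestle leaning in it to about 150 mm; on the block's far corner away from the guard; origin at the centre of its foot
- saucer: bystander: white porcelain saucer, 110 mm across, 18 mm high, on the far side of the block, beside the guard's end; origin at the centre of its foot
- spoon: bystander: steel tasting spoon, 170 mm long, flat on the robot's side of the block; origin at its middle, underneath
- jar: bystander: lever-top glass jar, 92 mm across, 130 mm high, on the counter to the robot's right; origin at the centre of its base
- sieve: bystander: red plastic sieve, 170 mm across, 55 mm high with a 100 mm handle, on the counter to the robot's right; origin at the centre of its base
- sauce: bystander: brown glass bottle, 60 mm across, 200 mm high, on the counter to the robot's right; origin at the centre of its base
Not all that is in view belongs to the job. What is meant by the trivet is not red, and is the larger of those in its own colour.

How it is judged:
On the way:
1. the trivet leans steeply (over 45 degrees) on the splash guard (angle between the z axis of trivet and the z axis of block, either way round above 0.785 rad and contact force between trivet and guard above 0.15 N), for 0.2 s.
At the end, for the whole second after the job is handed in: the trivet lies at rest flat on its four feet on the chopping block: feet side down, level within about 3 degrees, slab centre 16 mm above the block's top (-4/+5 mm), on the block in front of the guard (z of trivet_mid in the frame of block between 0.052 and 0.061 m and z of trivet_feet in the frame of block below 0.045 m and angle between the z axis of trivet and the z axis of block, either way round below 0.06 rad and x of trivet_mid in the frame of block between -0.24 and 0.24 m and y of trivet_mid in the frame of block between -0.23 and 0.15 m and linear speed of trivet below 0.02 m/s); the robot touches nothing.
It fails at once if a bystander on the block (mortar, saucer or spoon) is moved by more than 30 mm (distance of any of mortar, saucer, spoon from where it was at the start of the episode above 0.03 m).
It fails at once if a bystander on the counter (jar, sieve or bottle) is moved by more than 30 mm (distance of any of jar, sieve, sauce from where it was at the start of the episode above 0.03 m).
It also fails if it takes over 56 s, if anything falls off the work surface, if the arm or the gripper's body presses on something with over 40 N, if the wrist force passes 120 N, or if a joint passes its speed limit or range.

## Working session

There is one attempt and no reset: what is moved stays moved. The work goes in short steps, Python scripts to look and compute and a tool call to move; the robot and the scene stay as the last step left them, time stands still between calls to the robot, and variables do not carry over. Pictures are saved under pics/ and viewed, and the job is handed in when it is done.

Besides the shell and the picture viewer there is one more tool, called after "Emit:" by a JSON object that holds its "api" and its "payload", one argument or row to a line. play_rows: Moves the arm, as the interface text tells. Its arguments: {"type":"object","properties":{"series":{"type":"string"},"newtons":{"type":"number"}},"required":["series"]}

```bash
mkdir -p pics; ls; python3 - <<'E'
from workcell import get_state,cams
import cv2
s=get_state();print(s)
for n in ("scene","top","wrist"):
    c=cams.get_calibration(n);print(n,c)
    im=cams.read_camera(n);cv2.imwrite(f"pics/{n}0.png",im[:,:,::-1])
E
```

```text
pics
{'clock': 0.0, 'joint_pos': array([ 9.67379573e-01,  3.14013266e-01,  4.49874421e-02,  1.30357395e+00,
       -9.99622060e-06,  1.43122169e+00]), 'qvel': array([-0.00010346,  0.00095178, -0.00012237, -0.00099483, -0.00037634,
        0.00060357]), 'tau': array([-1.28072075e-03, -4.80628037e+01,  2.98532331e+01,  1.93224364e-02,
       -2.56565926e-05, -3.24877661e-06]), 'tcp_pos': array([0.25698121, 0.5138624 , 0.24940496]), 'orientation': array([-3.22677675e-04,  2.29847471e-01,  9.73226246e-01, -8.42028819e-04]), 'wrist_force': array([-0.34512873,  0.53551994,  0.04797203]), 'ft_torque': array([-0.017197  ,  0.04938979,  0.01162646]), 'finger_gap': 0.08559220100174487}
scene {'fx': 491.27644607711085, 'fy': 491.27644607711085, 'cx': 269.1674995199501, 'cy': 209.92947571815031, 'rvec': array([ 1.554288  ,  2.24198539, -0.7070565 ]), 'tvec': array([ 0.29230505, -0.29641186,  1.94648876])}
top {'fx': 506.3905202904114, 'fy': 506.3905202904114, 'cx': 275.5727216263144, 'cy': 203.4400195599886, 'rvec': array([ 2.15455509, -2.10212728,  0.18595091]), 'tvec': array([-0.15122182,  0.48820974,  1.39016145])}
wrist {'fx': 360.3220613974023, 'fy': 360.3220613974023, 'cx': 277.73792415760875, 'cy': 209.09418306437084, 'rvec': array([-2.45164651, -1.51571382, -0.22350431]), 'tvec': array([-0.57548117, -0.03780722,  0.37871176])}
```

View pics/scene0.png

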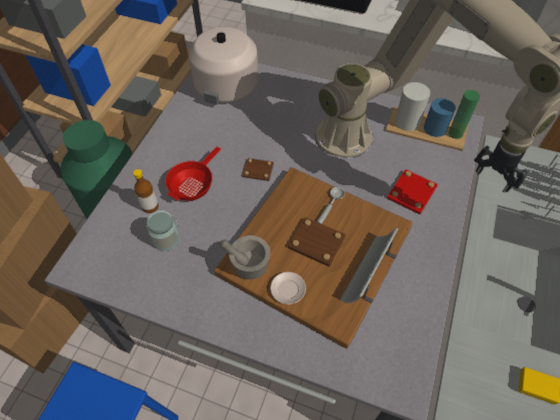

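View pics/top0.png

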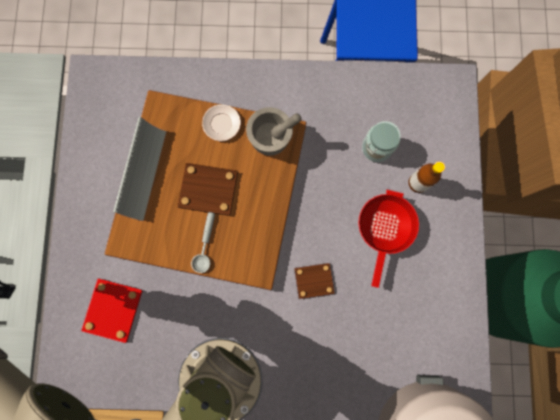

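View pics/wrist0.png

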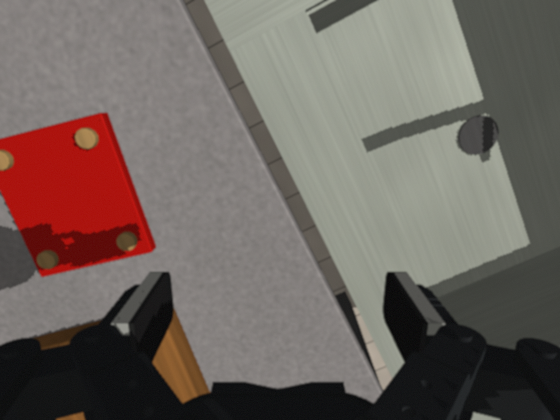

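The top view shows the block with its corners near (150,92), (305,122), (275,290) and (107,255). The guard is on the left, at x 118–165. The dark trivet is at (208,189) with four light feet, the saucer at (221,123), the mortar at (269,131), and the spoon from (210,213) to (201,263).

```bash
cat > h.py <<'E'
import numpy as np,cv2
from workcell import get_state,cams
from scipy.spatial.transform import Rotation as R
def ray(n,uv,z,c=None):
    c=c or cams.get_calibration(n)
    M=R.from_rotvec(c['rvec']).as_matrix();t=np.array(c['tvec'])
    o=-M.T@t
    uv=np.atleast_2d(uv).astype(float)
    d=np.c_[(uv[:,0]-c['cx'])/c['fx'],(uv[:,1]-c['cy'])/c['fy'],np.ones(len(uv))]@M
    return o+d*((z-o[2])/d[:,2])[:,None]
E
python3 - <<'E'
from h import *
np.set_printoptions(precision=4,suppress=True)
for n in("top","scene"):
    im=cv2.imread(f"pics/{n}0.png");hsv=cv2.cvtColor(im,cv2.COLOR_BGR2HSV)
    x0,y0,x1,y1=(100,85,310,295) if n=="top" else (210,165,415,345)
    h,s,v=[hsv[:,:,i].astype(int) for i in range(3)]
    m=((h<20)&(s>100)&(v>40)).astype(np.uint8)
    mm=np.zeros_like(m);mm[y0:y1,x0:x1]=m[y0:y1,x0:x1]
    cs,_=cv2.findContours(mm,cv2.RETR_EXTERNAL,cv2.CHAIN_APPROX_NONE)
    c=max(cs,key=cv2.contourArea);print(n,'block',cv2.contourArea(c))
    hull=cv2.convexHull(c);ap=cv2.approxPolyDP(hull,6,True)[:,0];print(ap.tolist());print(ray(n,ap,.04))
    cx,cy,w=(208,189,45) if n=="top" else (317,241,40)
    sub=im[cy-w:cy+w,cx-w:cx+w];
    cv2.imwrite(f"pics/{n}_z.png",cv2.resize(sub,None,fx=7,fy=7,interpolation=cv2.INTER_CUBIC))
E
```

```text
top block 22713.5
[[149, 90], [305, 122], [270, 289], [105, 254]]
[[ 0.8234  0.243   0.04  ]
 [ 0.736  -0.2191  0.04  ]
 [ 0.2527 -0.1297  0.04  ]
 [ 0.3375  0.3325  0.04  ]]
scene block 16025.5
[[290, 168], [411, 222], [348, 344], [215, 273]]
[[ 0.2609 -0.1309  0.04  ]
 [ 0.3423  0.3321  0.04  ]
 [ 0.8243  0.2471  0.04  ]
 [ 0.7491 -0.212   0.04  ]]
```

View pics/top_z.png

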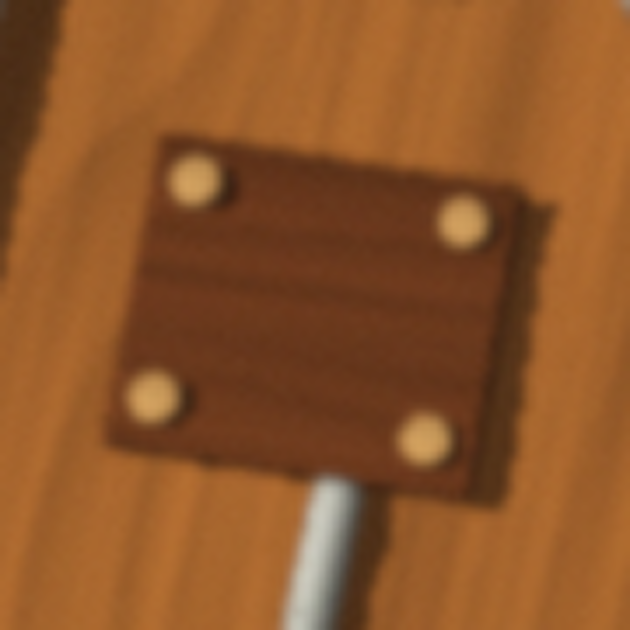

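View pics/scene_z.png

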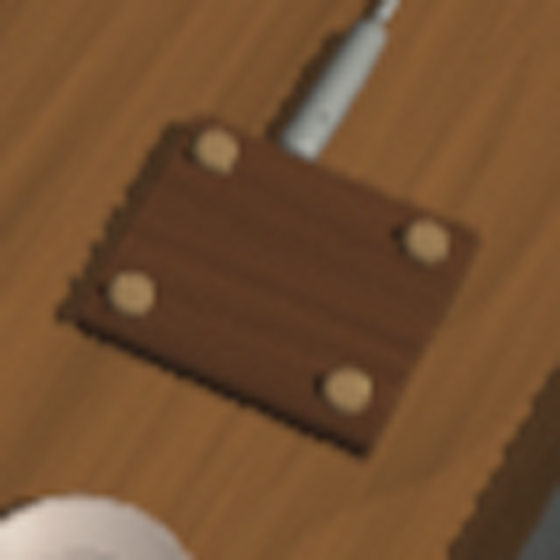

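The top zoom shows the feet at crop (195,181), (463,222), (425,440) and (154,397). The spoon handle ends almost at the trivet's robot-side edge, near (335,480). I'll compute the poses from these.

```bash
python3 - <<'E'
from h import *
np.set_printoptions(precision=4,suppress=True)
P={}
for n,pts,o in(("top",[(195,181),(463,222),(425,440),(154,397)],(163,144)),("scene",[(347,389),(132,293),(216,150),(427,241)],(277,201))):
    uv=np.array(pts)/7.+np.array(o)-.43
    p=ray(n,uv,.064);P[n]=p;print(n,p[:,:2].tolist(),p.mean(0))
    yv=(p[0]-p[1]+p[3]-p[2])/2;print(np.linalg.norm(yv),np.linalg.norm(p[0]-p[3]),'yaw of y',np.degrees(np.arctan2(yv[1],yv[0])))
# block
T=np.array([[.8234,.243],[.736,-.2191],[.2527,-.1297],[.3375,.3325]])
S=np.array([[.8243,.2471],[.7491,-.212],[.2609,-.1309],[.3423,.3321]])
for q in(T,S):
    print('c',q.mean(0));
    for i in range(4):
        d=q[(i+1)%4]-q[i];print(np.linalg.norm(d),np.degrees(np.arctan2(d[1],d[0])))
for n in("top","scene"):
  im=cv2.imread(f"pics/{n}0.png")
  x,y,w,h=(100,85,130,145) if n=="top" else (325,215,90,95)
  cv2.imwrite(f"pics/{n}_g.png",cv2.resize(im[y:y+h,x:x+w],None,fx=4,fy=4,interpolation=cv2.INTER_CUBIC))
E
```

```text
top [[0.5796109123566424, 0.10337598857545396], [0.5653330578319777, -0.005323977373415112], [0.4760316224294041, 0.006161109308816803], [0.4907521108283508, 0.11493464467828066]] [0.5279 0.0548 0.064 ]
0.10969916552550699 0.08960741676863436 yaw of y 82.40487099140401
scene [[0.5810933868356967, 0.10403969664058671], [0.5670849225192858, -0.004441143036526707], [0.478420546167158, 0.007251716904500244], [0.49255367280174056, 0.1158938176667677]] [0.5298 0.0557 0.064 ]
0.1094695396061114 0.08932973271267564 yaw of y 82.61498856870168
c [0.5374 0.0567]
0.47029264293628914 -100.71021124089334
0.49149898270494924 169.51998545479753
0.4699147582274896 79.60354666804764
0.49407394183462056 -10.436574979007547
c [0.5441 0.0591]
0.46521806714701003 -99.30236903739281
0.4948903413888778 170.56813098221733
0.47010101042222824 80.02873377464937
0.48943743216063895 -10.001198433321381
```

View pics/top_g.png

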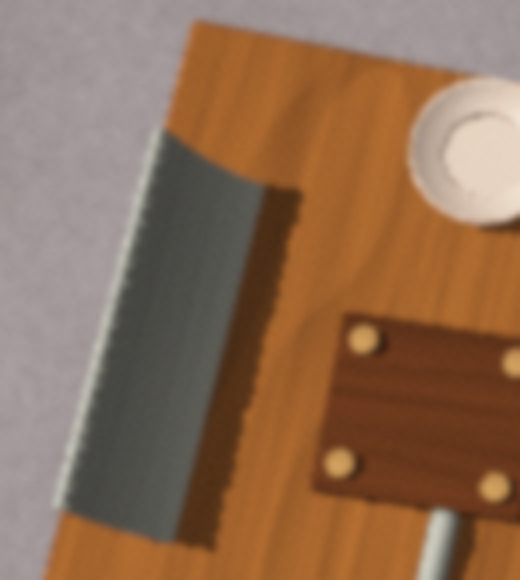

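View pics/scene_g.png

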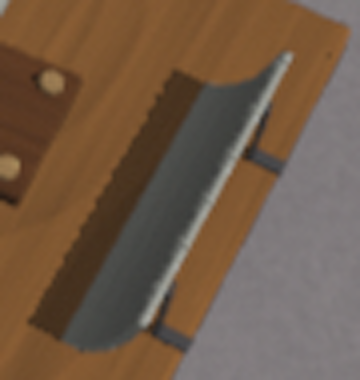

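```bash
python3 - <<'E'
from h import *
np.set_printoptions(precision=4,suppress=True)
t=lambda p:np.array(p)/4+np.array([100,85])-.4
f=ray("top",t([(264,184),(172,541)]),.04);g=ray("top",t([(164,130),(58,506)]),.131)
t2=lambda p:np.array(p)/4+np.array([325,215])-.4
g2=ray("scene",t2([(289,53),(146,323)]),.131)
for q in(f,g,g2):
  d=q[0]-q[1] if q is not g2 else q[1]-q[0]
  print(q[:,:2].tolist(),q.mean(0),np.linalg.norm(d),np.degrees(np.arctan2(d[1],d[0]))+90)
a=np.radians(80.1);C=np.array([.541,.058]);by=np.array([np.cos(a),np.sin(a)]);bx=np.array([by[1],-by[0]])
foot=C+.155*by;print('foot',foot,'top',C+by*.209)
for nm,uv,z in(("saucer",(221,123),.05),("mortarrim",(269,131),.125),("pestle",(295,121),.19),("spoonend",(210,213),.045),("spoonbowl",(201,263),.045)):
    p=ray("top",uv,z)[0][:2];print(nm,p,'block',(p-C)@bx,(p-C)@by)
p=np.array([.5288,.0553]);print('trivet block',(p-C)@bx,(p-C)@by)
s=get_state();print(R.from_quat(s['orientation'],scalar_first=True).as_matrix())
E
```

```text
[[0.6997428339249244, 0.18618247476468539], [0.4361025099578578, 0.2345895057221399]] [0.5679 0.2104 0.04  ] 0.26804749778271725 79.59580004433118
[[0.7069852977997625, 0.23569201497072398], [0.4450286959011936, 0.2872278944776715]] [0.576  0.2615 0.131 ] 0.26697791697966317 78.87008776497511
[[0.44456090304165286, 0.2882795982069702], [0.7067448942446125, 0.24230884742626171]] [0.5757 0.2653 0.131 ] 0.26618368689770533 80.05497902356677
foot [0.5676 0.2107] top [0.5769 0.2639]
saucer [0.7234 0.0248] block 0.18539603601443763 -0.0013744532732911513
mortarrim [ 0.678  -0.1166] block 0.16498039189721464 -0.14839754950935355
pestle [ 0.6855 -0.1851] block 0.18415580836823253 -0.2146143952932484
spoonend [0.4596 0.0448] block -0.07797212957831802 -0.026975382005294826
spoonbowl [0.3189 0.0631] block -0.21964535105598387 -0.033141210489855105
trivet block -0.011554125208333824 -0.004757330204026687
[[-0.8944  0.4473 -0.0008]
 [ 0.4473  0.8944 -0.0012]
 [ 0.0002 -0.0014 -1.    ]]
```

Measurements agree: the block is yawed 80° with its centre at (0.541, 0.058), and the guard foot is at (0.568, 0.211). The trivet is yawed 2.5° off square with its rear edge at block y ≈ −80 mm. First I turn the tool so that its x points along the block's y.

```bash
cat >> h.py <<'E'
A=np.radians(79.9);C=np.array([.541,.058]);by=np.array([np.cos(A),np.sin(A)]);bx=np.array([by[1],-by[0]])
def W(x,y,z): return np.r_[C+x*bx+y*by,z]
def rot(phi): # tool x=+by, y=bx, z down, tilt phi deg about tool y
    M=np.c_[np.r_[by,0],np.r_[bx,0],[0,0,-1.]]
    return M@R.from_euler('y',phi,degrees=True).as_matrix()
def plan(P,phi):
    s=get_state();Q=R.from_quat(s['orientation'],scalar_first=True).as_matrix()
    print('t',round(s['clock'],2),'F',s['wrist_force'].round(2),'gap',round(s['finger_gap'],4))
    p=s['tcp_pos'];print('tcp block',((p[:2]-C)@bx).round(4),((p[:2]-C)@by).round(4),p[2].round(4))
    print('shift cm (tool axes now)',(Q.T@(P-p)*100).round(2),'turn',R.from_matrix(Q.T@rot(phi)).as_rotvec(degrees=True).round(2))
    print('shift cm (axes after turn)',(rot(phi).T@(P-p)*100).round(2))
E
python3 -c "
from h import *
plan(W(-.008,-.125,.20),0)"
```

```text
t 0.15 F [0.67 0.18 0.72] gap 0.0854
tcp block -0.3595 0.3991 0.2496
shift cm (tool axes now) [-48.57 -40.28   5.01] turn [-8.000e-02  4.000e-02  7.353e+01]
shift cm (axes after turn) [-52.41  35.15   4.96]
```

Emit:
{"api": "play_rows", "payload": {
  "series": "70 0 0 0 0 0 10.5;70 0 0 0 0 0 10.5;70 0 0 0 0 0 10.5;70 0 0 0 0 0 10.5;70 0 0 0 0 0 10.5;70 0 0 0 0 0 10.5;70 0 0 0 0 0 10.5;70 0 0 0 0 0 0"
}}

```text
clock: 1.15
tcp_pos: [0.2571, 0.5141, 0.25]
orientation: [0.0, 0.766, 0.643, -0.0]
wrist_force: [0.4, 0.4, 0.2]
finger_gap: 0.0598
```

```bash
python3 -c "
from h import *
plan(W(-.008,-.125,.20),0)"
```

```text
t 1.15 F [0.38 0.43 0.2 ] gap 0.0598
tcp block -0.3594 0.3993 0.25
shift cm (tool axes now) [-52.51  35.02   5.02] turn [-0.02  0.03  0.14]
shift cm (axes after turn) [-52.43  35.14   5.  ]
```

Emit:
{"api": "play_rows", "payload": {
  "series": "70 -4.4 2.9 0;70 -4.4 2.9 0"
}}

```text
$.series[0]: bad value
```

Emit:
{"api": "play_rows", "payload": {
  "series": "70 -4.4 2.9 0 0 0 0;70 -4.4 2.9 0 0 0 0;70 -4.4 2.9 0 0 0 0;70 -4.4 2.9 0 0 0 0;70 -4.4 2.9 0 0 0 0;70 -4.4 2.9 0 0 0 0;70 -4.4 2.9 0.8 0 0 0;70 -4.4 2.9 0.8 0 0 0;70 -4.4 2.9 0.8 0 0 0;70 -4.4 2.9 0.8 0 0 0;70 -4.4 3 0.9 0 0 0;70 -4.1 3 0.9 0 0 0"
}}

```text
clock: 2.65
tcp_pos: [0.5105, -0.0657, 0.2001]
orientation: [0.0, 0.765, 0.644, 0.0]
wrist_force: [1.3, 0.6, -0.8]
finger_gap: 0.0597
```

Emit:
{"api": "play_rows", "payload": {
  "series": "70 0 0 0 0 8 0;70 0 0 0 0 0 0"
}}

```text
clock: 2.9
tcp_pos: [0.5097, -0.0659, 0.1996]
orientation: [-0.045, 0.765, 0.64, 0.053]
wrist_force: [-0.1, 0.1, 0.4]
finger_gap: 0.0597
```

```bash
python3 - <<'E'
from h import *
plan(W(-.008,-.13,.075),8)
for n in ("scene","wrist"):
    cv2.imwrite(f"pics/{n}1.png",cams.read_camera(n)[:,:,::-1])
E
```

```text
t 2.9 F [-0.06  0.09  0.35] gap 0.0597
tcp block -0.0091 -0.1274 0.1996
shift cm (tool axes now) [-1.99  0.12 12.3 ] turn [-0.06  0.01 -0.05]
shift cm (axes after turn) [-1.99  0.11 12.3 ]
```

View pics/scene1.png

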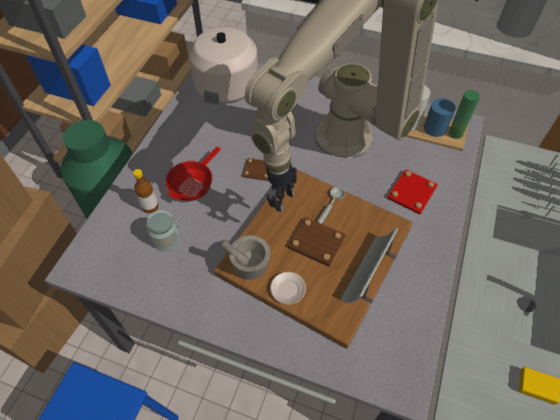

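View pics/wrist1.png

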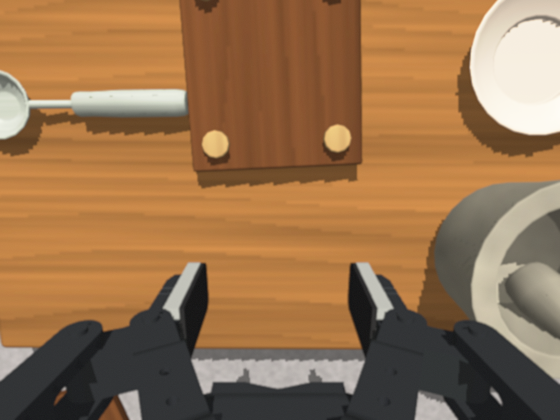

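The wrist view shows the trivet's rear edge at row ~165, centred at column ~278 between the fingers. The spoon end touches its left edge near (187,103). I'll descend behind it.

Emit:
{"api": "play_rows", "payload": {
  "series": "70 -0.4 0 2.4 0 0 0;70 -0.4 0 2.4 0 0 0;70 -0.4 0 2.4 0 0 0;70 -0.4 0 2.4 0 0 0;70 -0.4 0 1.5 0 0 0;70 0 0 1.2 0 0 0;70 0 0 0 0 0 0"
}}

```text
clock: 3.88
tcp_pos: [0.5092, -0.0658, 0.0753]
orientation: [-0.045, 0.764, 0.641, 0.053]
wrist_force: [0.0, 0.5, -0.3]
finger_gap: 0.0598
```

Emit:
{"api": "play_rows", "payload": {
  "series": "70 0 0 0.4 0 0 0;70 0 0 0.4 0 0 0;70 0 0 0 0 0 0"
}}

```text
clock: 4.25
tcp_pos: [0.5097, -0.0654, 0.0677]
orientation: [-0.045, 0.765, 0.641, 0.053]
wrist_force: [-0.2, 0.0, 1.0]
finger_gap: 0.0601
```

Emit:
{"api": "play_rows", "payload": {
  "series": "70 0 0 0.3 0 0 0;70 0 0 0 0 0 0"
}}

```text
clock: 4.5
tcp_pos: [0.5097, -0.0649, 0.0646]
orientation: [-0.045, 0.765, 0.641, 0.053]
wrist_force: [-0.5, 0.8, 0.1]
finger_gap: 0.0596
```

Emit:
{"api": "play_rows", "payload": {
  "series": "70 0 0 0.3 0 0 0;70 0 0 0 0 0 0"
}}

```text
clock: 4.75
tcp_pos: [0.5097, -0.0645, 0.0616]
orientation: [-0.045, 0.765, 0.641, 0.053]
wrist_force: [0.2, -0.3, 0.5]
finger_gap: 0.0595
```

Emit:
{"api": "play_rows", "payload": {
  "series": "70 0 0 0.2 0 0 0;70 0 0 0 0 0 0"
}}

```text
clock: 5.0
tcp_pos: [0.5098, -0.0642, 0.0597]
orientation: [-0.045, 0.765, 0.641, 0.053]
wrist_force: [0.1, -0.9, -0.4]
finger_gap: 0.0599
```

Emit:
{"api": "play_rows", "payload": {
  "series": "70 0 0 0.2 0 0 0;70 0 0 0 0 0 0"
}}

```text
clock: 5.25
tcp_pos: [0.5099, -0.0639, 0.0577]
orientation: [-0.045, 0.765, 0.641, 0.053]
wrist_force: [-0.3, 0.7, 0.4]
finger_gap: 0.0598
```

Emit:
{"api": "play_rows", "payload": {
  "series": "70 0 0 0.2 0 0 0;70 0 0 0 0 0 0"
}}

```text
clock: 5.5
tcp_pos: [0.5099, -0.0637, 0.0557]
orientation: [-0.045, 0.765, 0.641, 0.053]
wrist_force: [0.4, -0.6, 0.1]
finger_gap: 0.0598
```

Emit:
{"api": "play_rows", "payload": {
  "series": "70 0 0 0.2 0 0 0;70 0 0 0 0 0 0"
}}

```text
clock: 5.75
tcp_pos: [0.5103, -0.0636, 0.0547]
orientation: [-0.044, 0.765, 0.641, 0.054]
wrist_force: [-2.1, 0.4, 6.2]
finger_gap: 0.0597
```

```bash
python3 - <<'E'
from h import *
plan(W(-.008,-.03,.055),8)
for n in ("scene","wrist"):
    im=cams.read_camera(n)[:,:,::-1]
    if n=="scene": im=cv2.resize(im[150:310,220:420],None,fx=4,fy=3.75,interpolation=cv2.INTER_CUBIC)
    cv2.imwrite(f"pics/{n}2.png",im)
E
```

```text
t 5.75 F [-2.09  0.41  6.19] gap 0.0597
tcp block -0.0089 -0.1251 0.0547
shift cm (tool axes now) [9.43 0.09 1.3 ] turn [0.04 0.02 0.03]
shift cm (axes after turn) [9.43 0.09 1.3 ]
```

View pics/wrist2.png

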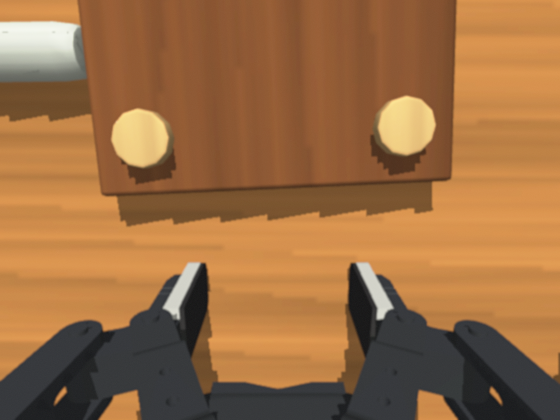

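View pics/scene2.png

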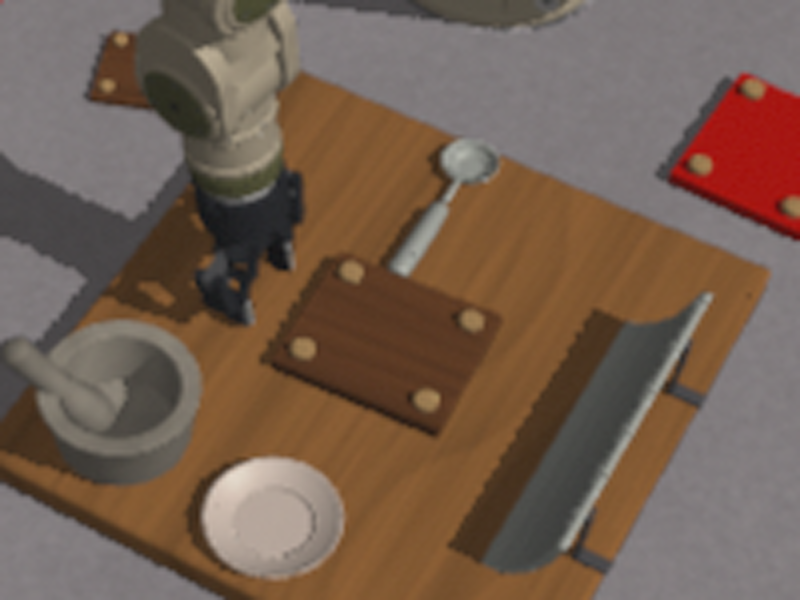

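Contact came at TCP z = 54.7 mm, so the tips are on the block. I'll lift 2 mm and push along the block's y.

Emit:
{"api": "play_rows", "payload": {
  "series": "70 0 0 -0.25 0 0 0;70 0.99 0 0.139 0 0 0;70 0.99 0 0.139 0 0 0;70 0.5 0 0.07 0 0 0;70 0.99 0 0.139 0 0 0;70 0.99 0 0.139 0 0 0;70 0.99 0 0.139 0 0 0;70 0.99 0 0.139 0 0 0;70 0.99 0 0.139 0 0 0;70 0.99 0 0.139 0 0 0;70 0.99 0 0.139 0 0 0;70 0.99 0 0.139 0 0 0"
}}

```text
clock: 7.35
tcp_pos: [0.5285, 0.0403, 0.0564]
orientation: [-0.045, 0.765, 0.641, 0.053]
wrist_force: [-1.0, -2.1, -1.5]
finger_gap: 0.0599
```

```bash
python3 - <<'E'
from h import *
plan(W(-.008,-.01,.057),8)
for n in ("scene","wrist"):
    im=cams.read_camera(n)[:,:,::-1]
    if n=="scene": im=cv2.resize(im[150:310,220:420],None,fx=4,fy=3.75,interpolation=cv2.INTER_CUBIC)
    cv2.imwrite(f"pics/{n}3.png",im)
E
```

```text
t 7.35 F [-0.98 -2.13 -1.52] gap 0.0599
tcp block -0.0092 -0.0197 0.0564
shift cm (tool axes now) [0.96 0.12 0.08] turn [-0.   -0.    0.03]
shift cm (axes after turn) [0.96 0.12 0.08]
```

View pics/wrist3.png

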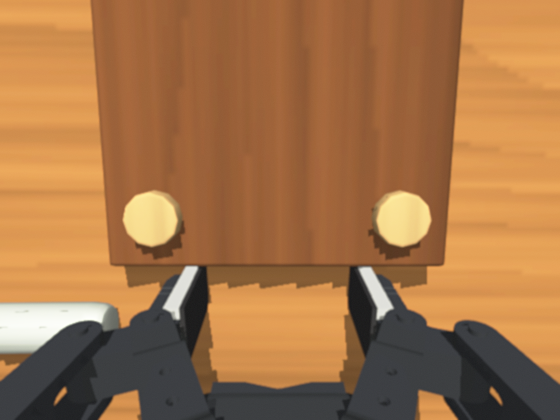

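View pics/scene3.png

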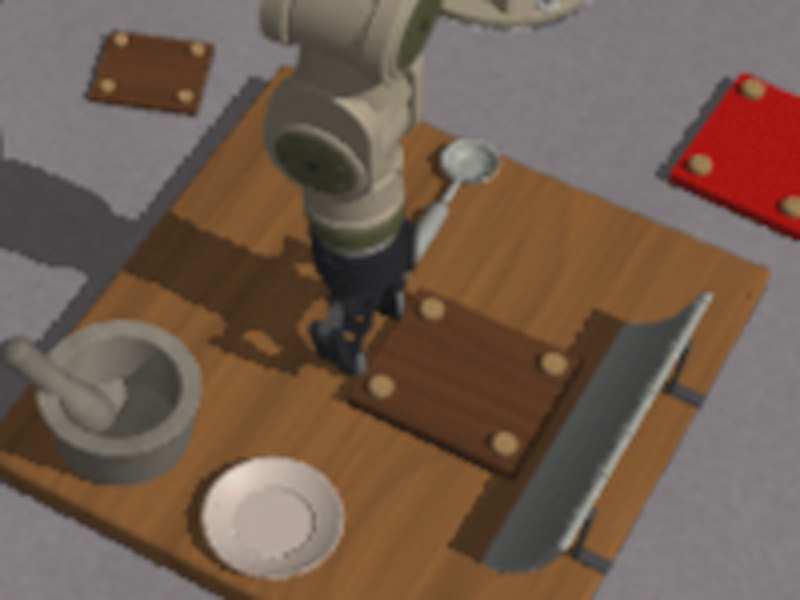

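The trivet is now square on both fingers (edge flat at row 265) and the spoon hasn't moved. I'll keep pushing into the guard.

Emit:
{"api": "play_rows", "payload": {
  "series": "70 0.79 0 0.111 0 0 0;70 0.79 0 0.111 0 0 0;70 0.79 0 0.111 0 0 0;70 0.79 0 0.111 0 0 0;70 0.79 0 0.111 0 0 0;70 0.79 0 0.111 0 0 0;70 0.79 0 0.111 0 0 0;70 0.79 0 0.111 0 0 0;70 0.79 0 0.111 0 0 0;70 0.79 0 0.111 0 0 0"
}}

```text
clock: 8.7
tcp_pos: [0.5424, 0.1191, 0.0564]
orientation: [-0.045, 0.764, 0.641, 0.054]
wrist_force: [0.5, -1.0, -0.9]
finger_gap: 0.0595
```

```bash
python3 - <<'E'
from h import *
plan(W(-.008,.124,.0565),8)
for n in ("scene","wrist"):
    im=cams.read_camera(n)[:,:,::-1]
    if n=="scene": im=cv2.resize(im[150:310,220:420],None,fx=4,fy=3.75,interpolation=cv2.INTER_CUBIC)
    cv2.imwrite(f"pics/{n}4.png",im)
E
```

```text
t 8.7 F [ 0.52 -0.98 -0.89] gap 0.0595
tcp block -0.0093 0.0604 0.0564
shift cm (tool axes now) [6.3  0.14 0.88] turn [-0.02 -0.05  0.05]
shift cm (axes after turn) [6.3  0.13 0.87]
```

View pics/wrist4.png

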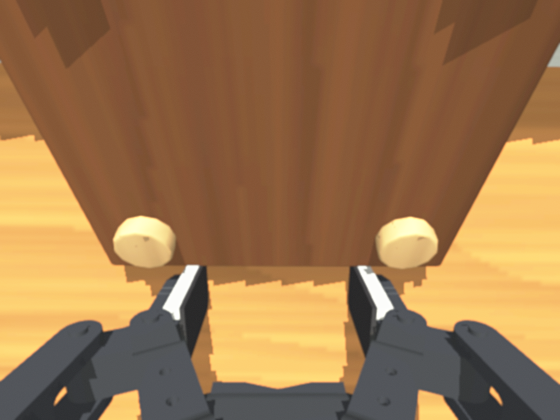

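View pics/scene4.png

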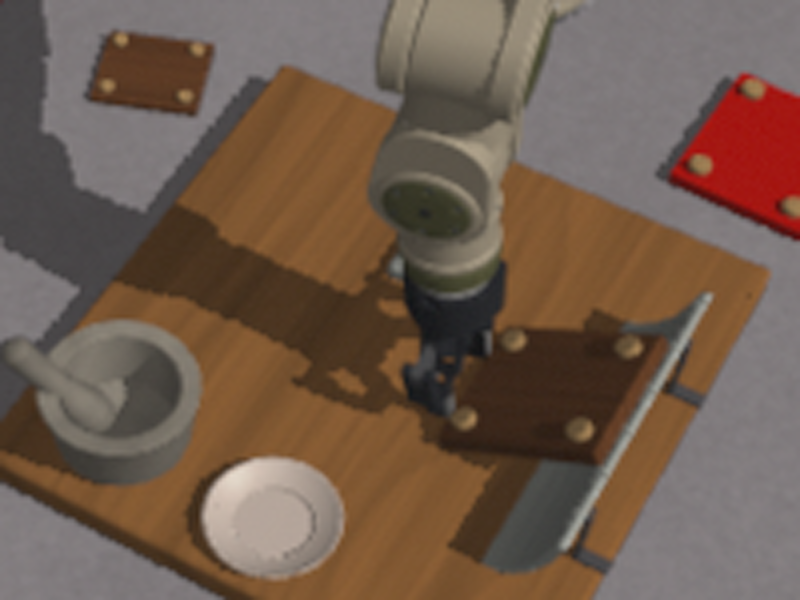

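The front edge is riding up the guard squarely. Before going on I'll check the wrist camera's mounting offset for clearance.

```bash
python3 - <<'E'
from h import *
c=cams.get_calibration("wrist");M=R.from_rotvec(c['rvec']).as_matrix();o=-M.T@np.array(c['tvec'])
s=get_state();print('cam block',(o[:2]-C)@bx,(o[:2]-C)@by,o[2]); print(rot(8).T@(o-s['tcp_pos']))
E
```

```text
cam block -0.00883978503564083 0.11775889831870419 0.18929050497563216
[ 0.07466132  0.00026352 -0.12335769]
```

Emit:
{"api": "play_rows", "payload": {
  "series": "70 0 0 0 0 5 0;70 0.585 0 0.135 0 0 0;70 0.585 0 0.135 0 0 0;70 0.585 0 0.135 0 0 0;70 0.585 0 0.135 0 0 0;70 0.585 0 0.135 0 0 0;70 0.585 0 0.135 0 0 0;70 0.585 0 0.135 0 0 0;70 0 0 0 0 0 0"
}}

```text
clock: 9.93
tcp_pos: [0.5499, 0.1602, 0.0566]
orientation: [-0.073, 0.761, 0.638, 0.087]
wrist_force: [-0.1, 1.2, -0.5]
finger_gap: 0.0596
```

```bash
python3 - <<'E'
from h import *
plan(W(-.008,.124,.0565),13)
for n in ("scene","wrist"):
    im=cams.read_camera(n)[:,:,::-1]
    if n=="scene": im=cv2.resize(im[150:310,220:420],None,fx=4,fy=3.75,interpolation=cv2.INTER_CUBIC)
    cv2.imwrite(f"pics/{n}5.png",im)
E
```

```text
t 9.93 F [-0.12  1.25 -0.52] gap 0.0596
tcp block -0.0092 0.1022 0.0566
shift cm (tool axes now) [2.12 0.12 0.5 ] turn [ 0.   -0.04  0.07]
shift cm (axes after turn) [2.12 0.12 0.5 ]
```

View pics/wrist5.png

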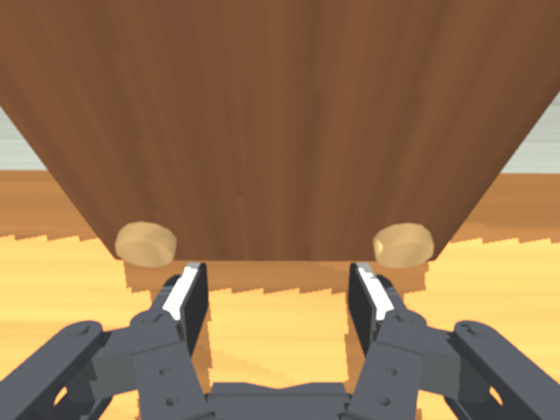

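View pics/scene5.png

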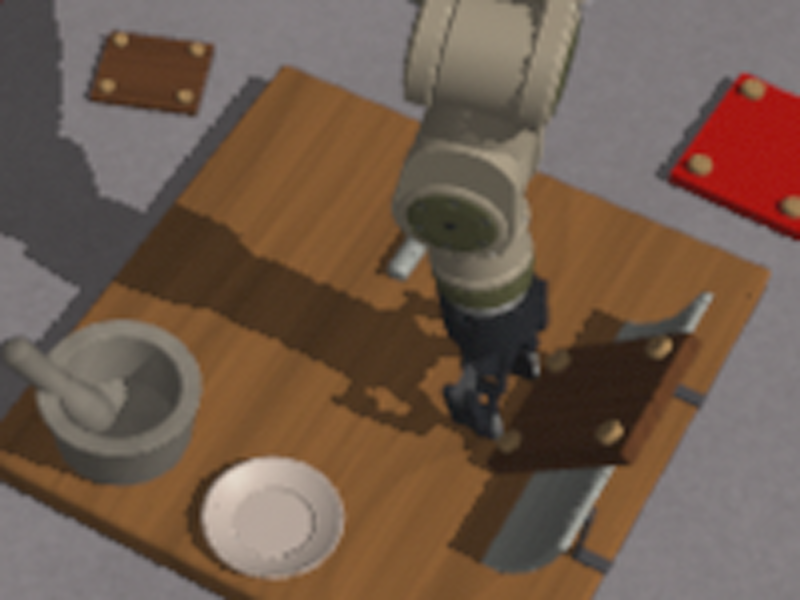

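The trivet is now over the guard's top edge and square to it, so I push the last 2 cm.

Emit:
{"api": "play_rows", "payload": {
  "series": "70 0.487 0 0.112 0 0 0;70 0.487 0 0.112 0 0 0;70 0.487 0 0.112 0 0 0;70 0.487 0 0.112 0 0 0;70 0 0 0 0 0 0;70 0 0 0 0 0 0"
}}

```text
clock: 10.78
tcp_pos: [0.5535, 0.1796, 0.0567]
orientation: [-0.073, 0.761, 0.638, 0.087]
wrist_force: [-0.1, -0.3, 0.6]
finger_gap: 0.0601
```

```bash
python3 - <<'E'
from h import *
plan(W(-.008,.124,.0565),13)
for n in ("scene","wrist"):
    im=cams.read_camera(n)[:,:,::-1]
    if n=="scene": im=cv2.resize(im[150:310,220:420],None,fx=4,fy=3.75,interpolation=cv2.INTER_CUBIC)
    cv2.imwrite(f"pics/{n}6.png",im)
E
```

```text
t 10.78 F [-0.13 -0.28  0.56] gap 0.0601
tcp block -0.009 0.1219 0.0567
shift cm (tool axes now) [0.2  0.1  0.07] turn [ 0.02 -0.05  0.05]
shift cm (axes after turn) [0.2  0.1  0.07]
```

View pics/wrist6.png

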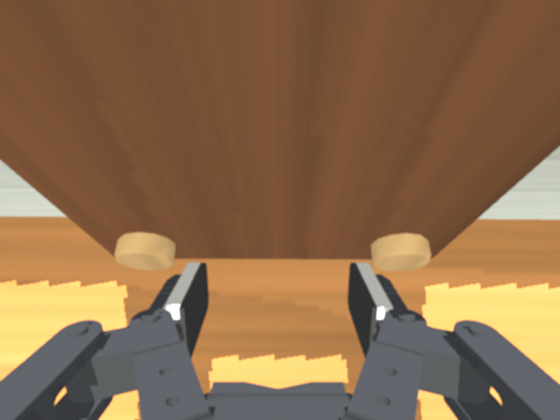

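View pics/scene6.png

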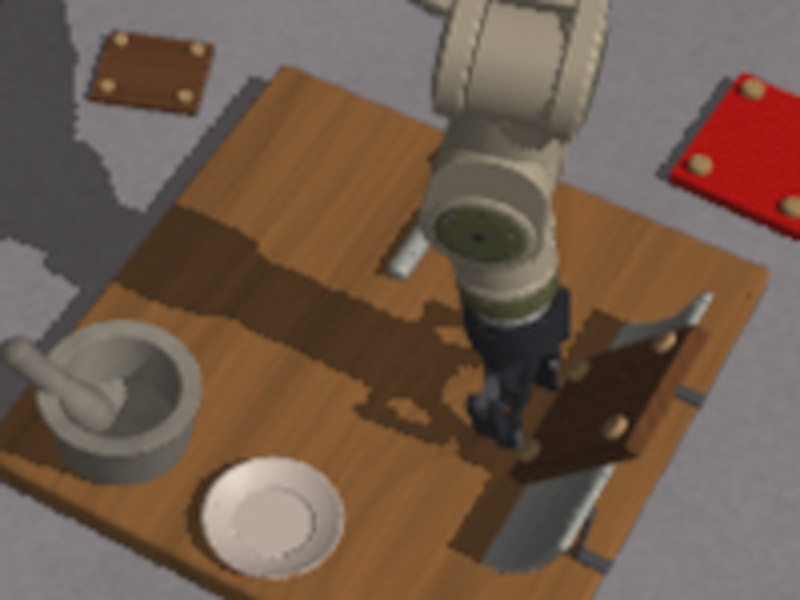

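```bash
cat >> h.py <<'E'
def rayx(n,uv,X):
    c=cams.get_calibration(n);M=R.from_rotvec(c['rvec']).as_matrix();o=-M.T@np.array(c['tvec'])
    d=np.array([(uv[0]-c['cx'])/c['fx'],(uv[1]-c['cy'])/c['fy'],1])@M
    f=lambda p:(p[:2]-C)@bx
    k=(X-f(o))/(f(o+d)-f(o));p=o+k*d
    return (p[:2]-C)@by,p[2]
E
python3 - <<'E'
from h import *
for uv,X in(((666,342),-.054),((615,427),.036)):
    print(rayx("scene",(uv[0]/4+220-.4,uv[1]/3.75+150-.4),X))
p=ray("wrist",[(278,258),(278,217)],.05);print(p,(p[:,:2]-C)@by)
p=ray("wrist",[(500,217)],.04);print((p[:,:2]-C)@by)
E
```

```text
(np.float64(0.20227078179828525), np.float64(0.16309398528196906))
(np.float64(0.20090707580482092), np.float64(0.1628523904908934))
[[0.55687991 0.19486079 0.05      ]
 [0.55977354 0.21119294 0.05      ]] [0.13752469 0.15411119]
[0.15330222]
```

Triangulated: lean ≈ 57°, lower edge ≈ 151 mm along the block's y, and the push force is near zero. I'll let go and back off.

Emit:
{"api": "play_rows", "payload": {
  "series": "70 -0.4 0 -0.09 0 0 0;70 -0.4 0 -0.09 0 0 0;70 -1 0 -0.23 0 0 0;70 -2 0 -0.46 0 0 0;70 -3 0 -0.7 0 0 0;70 0 0 -3 0 0 0;70 0 0 -4 0 0 0;70 0 0 -4 0 0 0;70 0 0 -4 0 0 0;70 0 0 -4 0 0 0;70 0 0 0 0 -10 0;70 0 0 0 0 -3 0"
}}

```text
clock: 12.38
tcp_pos: [0.5341, 0.0681, 0.2429]
orientation: [0.002, 0.766, 0.642, 0.0]
wrist_force: [0.0, 0.1, -0.0]
finger_gap: 0.0596
```

```bash
python3 - <<'E'
from h import *
plan(W(-.008,.26,.27),0)
for n in ("scene","wrist"):
    im=cams.read_camera(n)[:,:,::-1]
    if n=="scene": im=cv2.resize(im[150:310,220:420],None,fx=4,fy=3.75,interpolation=cv2.INTER_CUBIC)
    cv2.imwrite(f"pics/{n}7.png",im)
E
```

```text
t 12.38 F [ 0.01  0.15 -0.02] gap 0.0596
tcp block -0.0086 0.0087 0.2429
shift cm (tool axes now) [25.12  0.08 -2.76] turn [0.15 0.12 0.03]
shift cm (axes after turn) [25.13  0.06 -2.71]
```

View pics/wrist7.png

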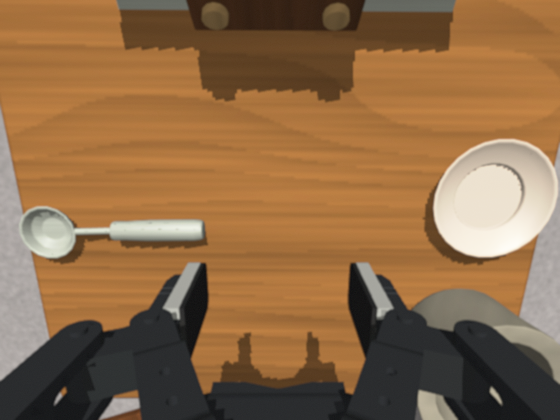

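View pics/scene7.png

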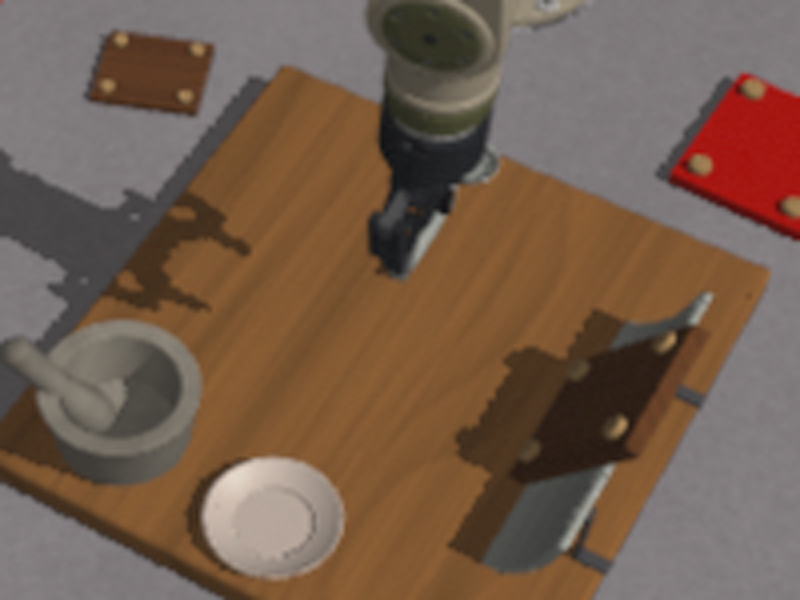

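It stays leaning by itself, with the top feet at the same pixels (666,342) and (615,427) as before. Now I go over the top and down behind the raised edge.

Emit:
{"api": "play_rows", "payload": {
  "series": "70 0 0 -2.5 0 0 0;70 4 0 0 0 0 0;70 4 0 0 0 0 0;70 4 0 0 0 0 0;70 4 0 0 0 0 0;70 4 0 0 0 0 0;70 4 0 0 0 0 0;70 1 0 0 0 0 0;70 0 0 0 0 0 0"
}}

```text
clock: 13.6
tcp_pos: [0.5772, 0.3141, 0.266]
orientation: [-0.0, 0.766, 0.642, -0.001]
wrist_force: [-0.3, 0.3, -0.5]
finger_gap: 0.06
```

```bash
python3 - <<'E'
from h import *
plan(W(-.008,.258,.156),0)
for n in ("scene",):
    im=cams.read_camera(n)[:,:,::-1]
    if n=="scene": im=cv2.resize(im[150:310,220:420],None,fx=4,fy=3.75,interpolation=cv2.INTER_CUBIC)
    cv2.imwrite(f"pics/{n}8.png",im)
E
```

```text
t 13.6 F [-0.26  0.32 -0.52] gap 0.06
tcp block -0.0093 0.2585 0.266
shift cm (tool axes now) [-0.04  0.14 11.  ] turn [-0.06  0.02  0.04]
shift cm (axes after turn) [-0.05  0.13 11.  ]
```

View pics/scene8.png

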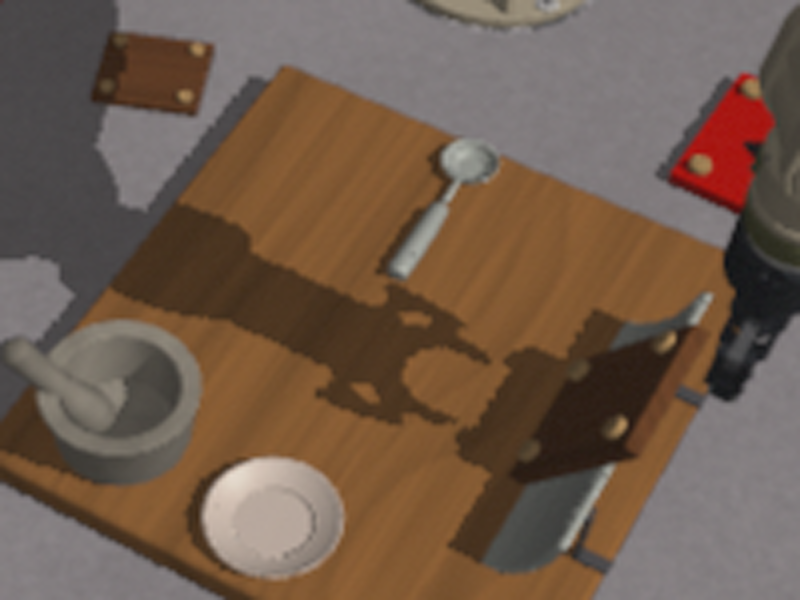

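Emit:
{"api": "play_rows", "payload": {
  "series": "70 0 0 2.5 0 0 0;70 0 0 2.5 0 0 0;70 0 0 2.5 0 0 0;70 0 0 2 0 0 0;70 0 0 1.4 0 0 0;70 0 0 0 0 0 0"
}}

```text
clock: 14.4
tcp_pos: [0.5767, 0.3133, 0.1567]
orientation: [-0.0, 0.767, 0.642, -0.001]
wrist_force: [-0.5, 0.6, -0.4]
finger_gap: 0.0597
```

```bash
python3 - <<'E'
from h import *
plan(W(-.008,.258,.156),0)
for n in ("scene","wrist"):
    im=cams.read_camera(n)[:,:,::-1]
    if n=="scene": im=cv2.resize(im[150:310,220:420],None,fx=4,fy=3.75,interpolation=cv2.INTER_CUBIC)
    cv2.imwrite(f"pics/{n}9.png",im)
E
```

```text
t 14.4 F [-0.47  0.63 -0.36] gap 0.0597
tcp block -0.0096 0.2576 0.1567
shift cm (tool axes now) [0.04 0.16 0.07] turn [-0.1   0.06 -0.05]
shift cm (axes after turn) [0.04 0.16 0.07]
```

View pics/scene9.png

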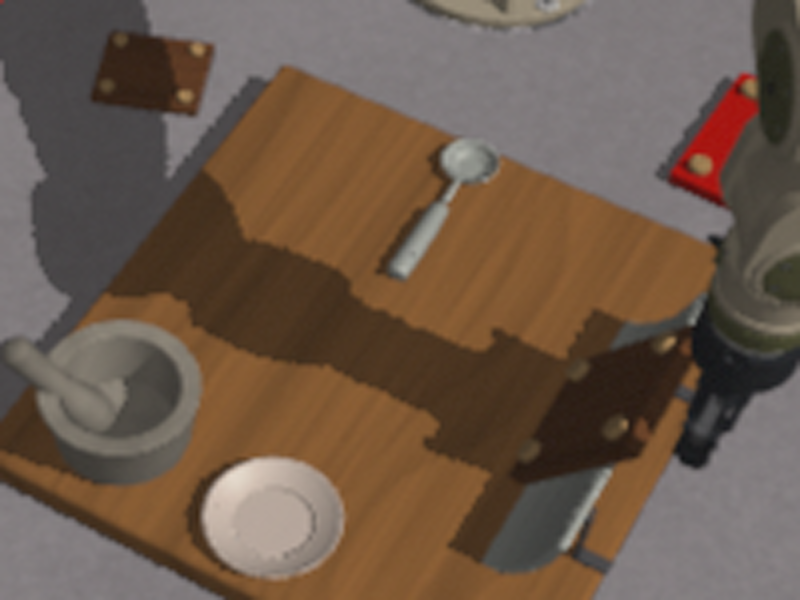

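View pics/wrist9.png

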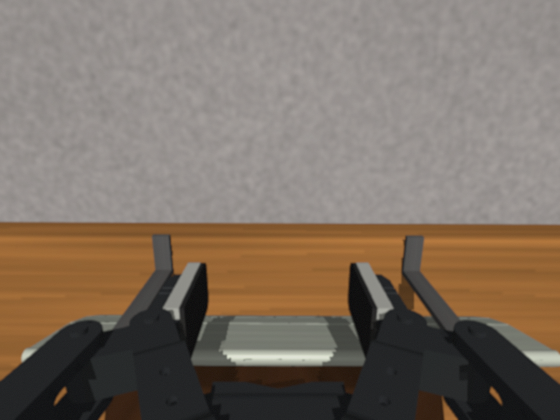

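The fingers are behind the raised edge and above the guard's rim. I'll pull back slowly.

Emit:
{"api": "play_rows", "payload": {
  "series": "70 -0.7 0 0 0 0 0;70 -0.4 0 0 0 0 0;70 -0.4 0 0 0 0 0;70 -0.4 0 0 0 0 0;70 -0.5 0 0 0 0 0;70 -0.5 0 0 0 0 0;70 -0.5 0 0 0 0 0;70 -0.5 0 0 0 0 0;70 -0.5 0 0 0 0 0;70 -0.5 0 0 0 0 0"
}}

```text
clock: 15.75
tcp_pos: [0.5686, 0.2659, 0.1575]
orientation: [0.0, 0.766, 0.642, -0.0]
wrist_force: [-0.2, 0.5, 0.4]
finger_gap: 0.0597
```

```bash
python3 - <<'E'
from h import *
plan(W(-.008,.13,.157),0)
for n in ("scene",):
    im=cams.read_camera(n)[:,:,::-1]
    if n=="scene": im=cv2.resize(im[150:310,220:420],None,fx=4,fy=3.75,interpolation=cv2.INTER_CUBIC)
    cv2.imwrite(f"pics/{n}10.png",im)
E
```

```text
t 15.75 F [-0.22  0.53  0.4 ] gap 0.0597
tcp block -0.0093 0.2095 0.1575
shift cm (tool axes now) [-7.95  0.13  0.05] turn [-0.    0.01  0.02]
shift cm (axes after turn) [-7.95  0.13  0.05]
```

View pics/scene10.png

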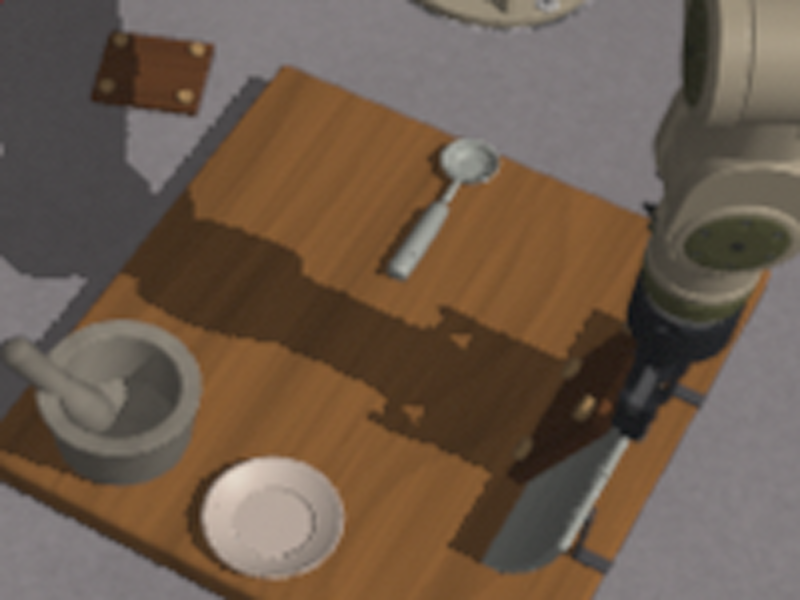

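It pivots about its lower edge, which hasn't slid. I keep pulling.

Emit:
{"api": "play_rows", "payload": {
  "series": "70 -0.6 0 0 0 0 0;70 -0.6 0 0 0 0 0;70 -0.6 0 0 0 0 0;70 -0.6 0 0 0 0 0;70 -0.6 0 0 0 0 0;70 -0.6 0 0 0 0 0;70 -0.6 0 0 0 0 0;70 -0.6 0 0 0 0 0;70 -0.6 0 0 0 0 0;70 -0.6 0 0 0 0 0;70 -0.6 0 0 0 0 0;70 -0.6 0 0 0 0 0"
}}

```text
clock: 17.3
tcp_pos: [0.5556, 0.1949, 0.1569]
orientation: [-0.0, 0.766, 0.642, -0.001]
wrist_force: [-0.1, 0.3, 1.3]
finger_gap: 0.0601
```

```bash
python3 - <<'E'
from h import *
plan(W(-.008,.13,.157),0)
for n in ("scene","wrist"):
    im=cams.read_camera(n)[:,:,::-1]
    if n=="scene": im=cv2.resize(im[150:310,220:420],None,fx=4,fy=3.75,interpolation=cv2.INTER_CUBIC)
    cv2.imwrite(f"pics/{n}11.png",im)
E
```

```text
t 17.3 F [-0.07  0.34  1.35] gap 0.0601
tcp block -0.0096 0.1373 0.1569
shift cm (tool axes now) [-0.73  0.16 -0.  ] turn [-0.06  0.03  0.02]
shift cm (axes after turn) [-0.73  0.16 -0.01]
```

View pics/scene11.png

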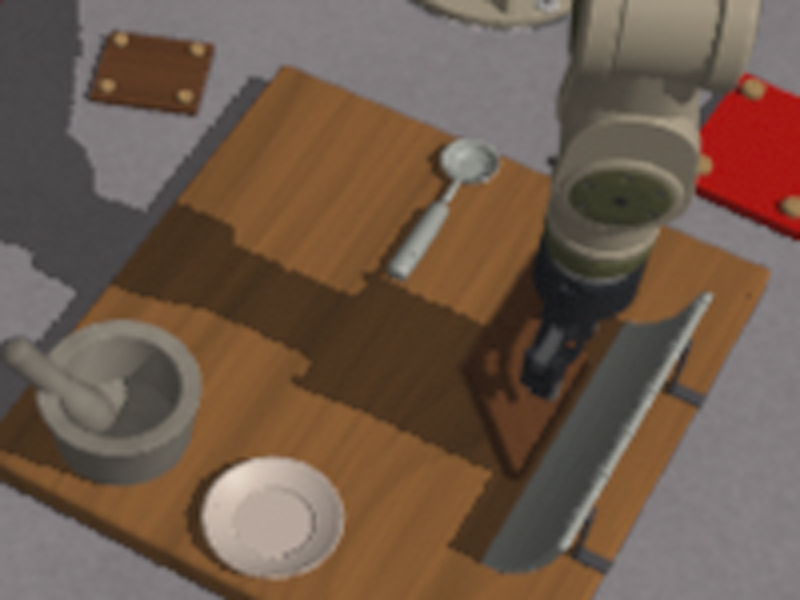

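View pics/wrist11.png

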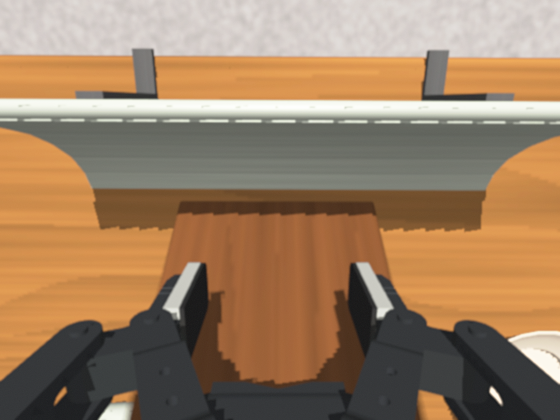

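It has gone over and is falling, or already down. I'll let time pass, then rise and look.

Emit:
{"api": "play_rows", "payload": {
  "series": "70 0 0 0 0 0 0;70 0 0 0 0 0 0;70 0 0 0 0 0 0;70 0 0 -2 0 0 0;70 0 0 -3 0 0 0;70 4 0 -3 0 0 0;70 5 0 -3 0 0 0;70 5 0 -2 0 0 0;70 4 0 0 0 0 0;70 0 0 0 0 0 0"
}}

```text
clock: 18.65
tcp_pos: [0.5873, 0.3756, 0.2864]
orientation: [-0.0, 0.765, 0.644, -0.0]
wrist_force: [0.6, -0.7, 0.5]
finger_gap: 0.06
```

```bash
python3 - <<'E'
from h import *
plan(W(-.008,.13,.157),0)
for n in ("scene","top"):
    im=cams.read_camera(n)[:,:,::-1]
    x,y=(220,150) if n=="scene" else (100,85)
    im=cv2.resize(im[y:y+160,x:x+200],None,fx=4,fy=3.75,interpolation=cv2.INTER_CUBIC)
    cv2.imwrite(f"pics/{n}12.png",im)
E
```

```text
t 18.65 F [ 0.62 -0.71  0.5 ] gap 0.06
tcp block -0.0101 0.3208 0.2864
shift cm (tool axes now) [-19.08   0.13  12.94] turn [-0.03 -0.01  0.24]
shift cm (axes after turn) [-19.08   0.21  12.94]
```

View pics/scene12.png

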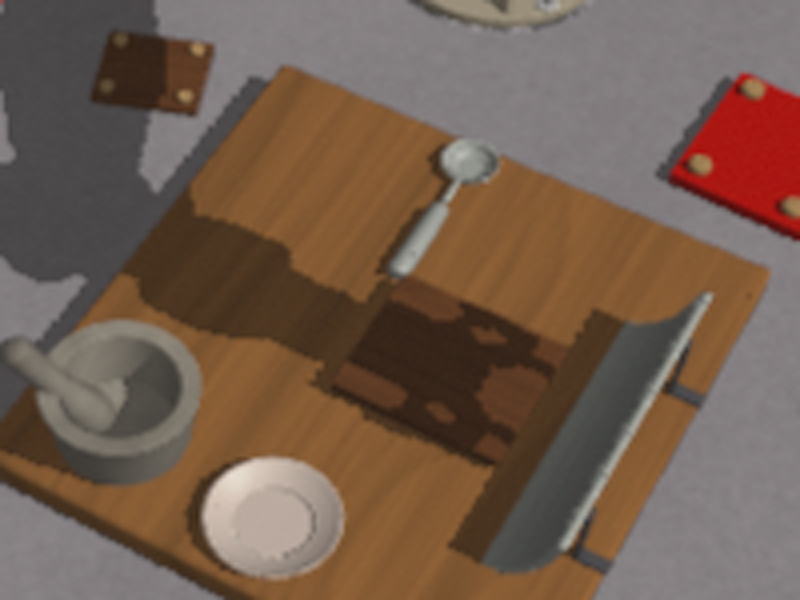

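View pics/top12.png

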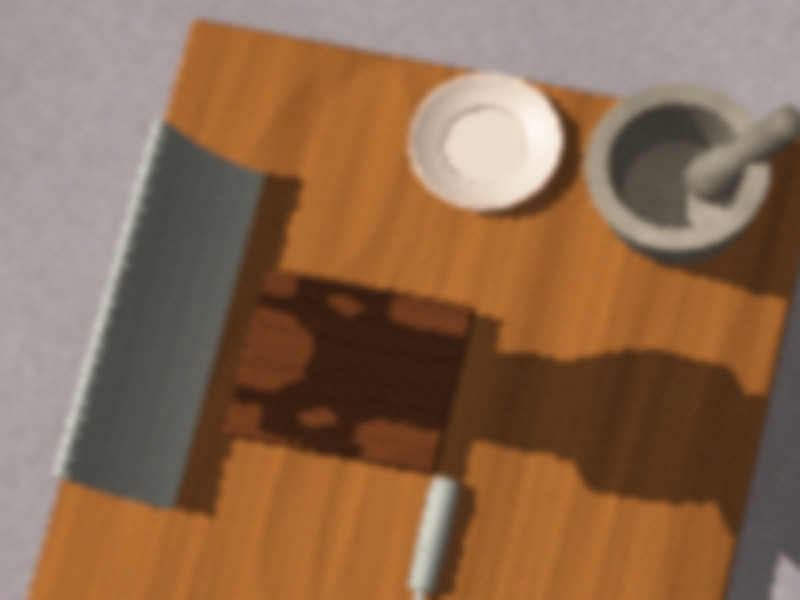

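It lies smooth side up, just in front of the guard foot. The spoon's end is very near its right rear corner (top crop ~(440,475)), so I'll check level and clearance from close up.

Emit:
{"api": "play_rows", "payload": {
  "series": "70 -4.5 0 0 0 0 0;70 -4.5 0 0 0 0 0;70 -4.5 0 0 0 0 0;70 -4.5 0 0 0 0 0;70 -4.5 0 0 0 0 0;70 -4.5 0 0 0 0 0;70 -4.5 0 0 0 0 0;70 -3 0 0 0 0 0;70 0 0 0 0 0 0;70 0 0 0 0 0 0"
}}

```text
clock: 20.0
tcp_pos: [0.5267, 0.0325, 0.2878]
orientation: [-0.0, 0.767, 0.642, 0.0]
wrist_force: [-0.3, 0.7, -0.6]
finger_gap: 0.0602
```

```bash
python3 - <<'E'
from h import *
plan(W(-.008,.13,.157),0)
print(cams.get_calibration("wrist"))
cv2.imwrite("pics/wrist13.png",cams.read_camera("wrist")[:,:,::-1])
E
```

```text
t 20.0 F [-0.31  0.65 -0.64] gap 0.0602
tcp block -0.0096 -0.0276 0.2878
shift cm (tool axes now) [15.76  0.14 13.09] turn [ 0.02 -0.02 -0.06]
shift cm (axes after turn) [15.76  0.16 13.08]
{'fx': 360.3220613974023, 'fy': 360.3220613974023, 'cx': 277.73792415760875, 'cy': 209.09418306437084, 'rvec': array([-2.83779962,  0.2518741 ,  0.03648233]), 'tvec': array([-0.51341483,  0.07217913,  0.45108465])}
```

View pics/wrist13.png

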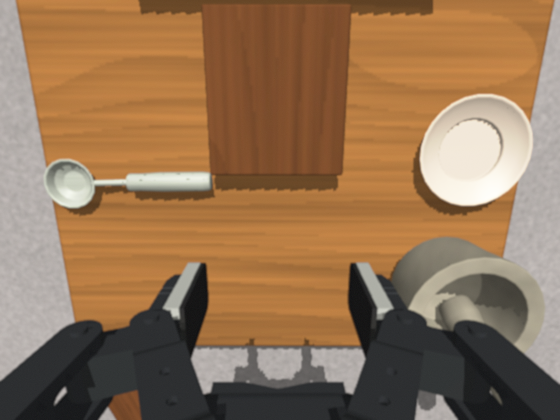

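The spoon's end (212,181) sits beside the trivet's corner (211,174). I'll check level by casting the smooth face's corners onto z = 64 mm in three views.

```bash
python3 - <<'E'
from h import *
np.set_printoptions(precision=1,suppress=True)
Cc={}
for n,box in(("wrist",(195,1,365,195)),("top",(150,145,225,210)),("scene",(295,215,365,280))):
    im=cams.read_camera(n)[:,:,::-1].copy();cv2.imwrite(f"pics/{n}14.png",im)
    hsv=cv2.cvtColor(im,cv2.COLOR_BGR2HSV)
    x0,y0,x1,y1=box
    sub=im[y0:y1,x0:x1];k=4 if n!="wrist" else 3
    cv2.imwrite(f"pics/{n}14z.png",cv2.resize(sub,None,fx=8 if k==4 else 3,fy=8 if k==4 else 3,interpolation=cv2.INTER_CUBIC))
p=ray("wrist",[(203,3),(351,3),(344,174),(211,174),(212,181)],.064)
print(np.c_[(p[:,:2]-C)@bx,(p[:,:2]-C)@by]*1000)
p=ray("wrist",[(212,172),(212,191)],.047);print('spoon end',np.c_[(p[:,:2]-C)@bx,(p[:,:2]-C)@by]*1000)
E
```

```text
[[-73.2 128.1]
 [ 53.7 128.4]
 [ 55.9 -20.4]
 [-74.  -20.7]
 [-73.4 -27.7]]
spoon end [[-76.1 -22. ]
 [-77.1 -42. ]]
```

View pics/top14z.png

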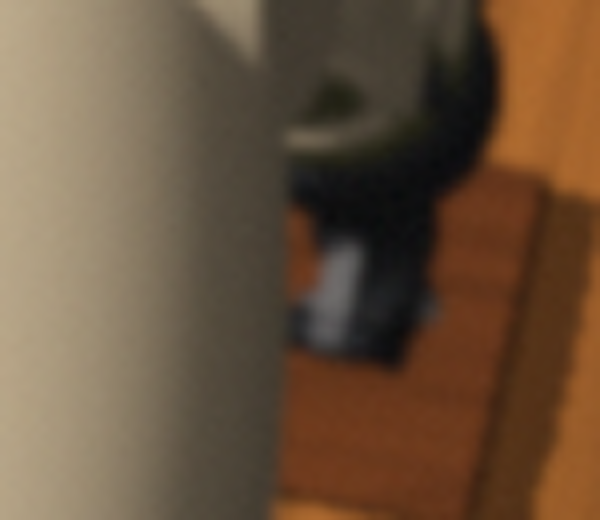

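View pics/scene14z.png

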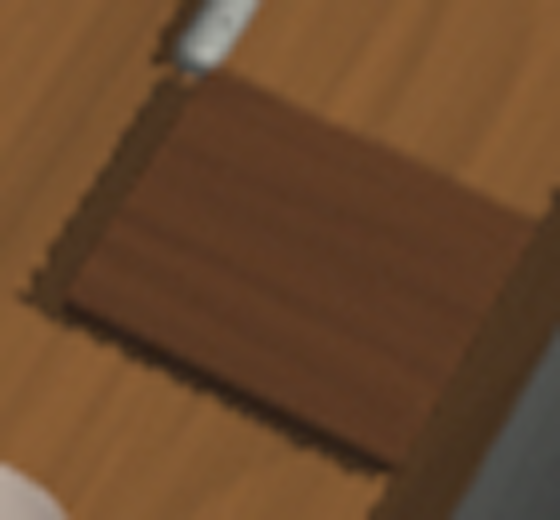

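View pics/wrist14z.png

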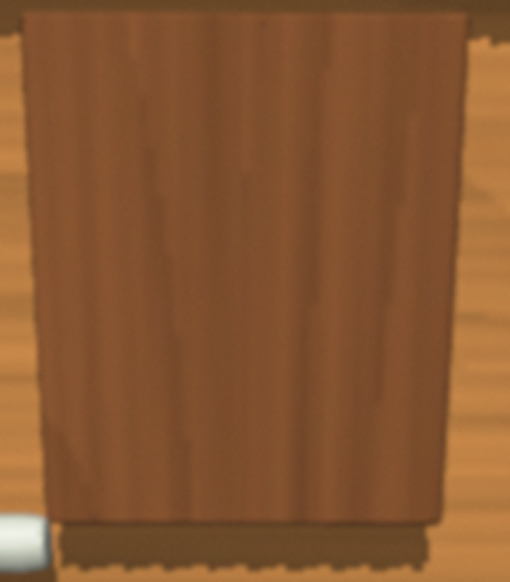

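```bash
python3 - <<'E'
from h import *
np.set_printoptions(precision=1,suppress=True)
p=ray("scene",np.array([(205,70),(68,300),(397,466),(538,222)])/8.+np.array([295,215])-.44,.064)
q=np.c_[(p[:,:2]-C)@bx,(p[:,:2]-C)@by]*1000
print(q,[np.linalg.norm(q[i]-q[(i+1)%4]).round(1) for i in range(4)],q.mean(0))
p=ray("wrist",np.array([(22,12),(467,12),(441,522),(47,522)])/3.+np.array([195,1])-.33,.064)
q=np.c_[(p[:,:2]-C)@bx,(p[:,:2]-C)@by]*1000
print(q,q.mean(0))
s=get_state();print(s['clock'],s['qvel'].round(3))
E
```

```text
[[-69.6 -21.8]
 [ 55.5 -18.3]
 [ 55.7 127.9]
 [-72.6 128.6]] [np.float64(125.2), np.float64(146.2), np.float64(128.3), np.float64(150.4)] [-7.7 54.1]
[[-74.1 126.8]
 [ 53.2 127.1]
 [ 53.7 -21.1]
 [-74.7 -21.3]] [-10.5  52.9]
20.2 [ 0.  0.  0.  0. -0. -0.]
```

Both views give the same corners to within 2–5 mm with the face at z = 64 mm. The trivet is flat, its shadow is even in width, and it isn't on the spoon. I'll hand in.

```bash
python3 -c "
from workcell import workorder
print(workorder.hand_in())"
```

```text
the job is handed in; nothing more can be done
None
```

I pushed the trivet square into the splash guard with both fingers low on its rear edge until it leaned on the guard. Triangulated from its raised feet, the lean was about 57°, and it held by itself when let go. I then hooked the fingers behind the raised edge and pulled it over. I handed in at 20.2 s.

**Last checks:**
- **Trivet:** it lies smooth side up, with its centre at about (−9, 53) mm in the block's frame, clear of the guard. The scene and wrist views agree on its corners to within 2–5 mm with the top face at 64 mm. That fits it standing level on its four feet, though the 3° limit was not measured directly.
- **Size reading:** both views read the 130 × 150 mm trivet slightly small, at 125–128 × 146–150 mm. I take that as pixel error.
- **Top view:** at the end the arm partly blocked it, so it was not used for the level check.
- **Other things:** by eye, the mortar, saucer and spoon are where they were. The spoon's end is only a few millimetres from the trivet's corner, beside it and not under it. I did not re-measure the jar, sieve or bottle, as the arm stayed away from them.

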